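# Hold the check-valve clapper in line for its hinge pin

### The arm

A 6-joint arm with a two-finger parallel gripper is mounted at the origin on the work surface. World frame = base frame: x ahead of the robot, y to its left, z up, the work surface at z = 0. Lengths are in m, angles in rad, forces in N, time in s.
With the tool pointing down it reaches from about 0.275 to 0.875 m from the base axis. Payload 12.5 kg.
Tool frame: the origin (TCP) lies at the very end of the fingers, on their centre line; the grasp point (between the pads) lies 19 mm behind it; x points along the fingers, y is the direction in which the jaws open and shut, and the axes are right-handed (so a half turn about x gives the same grasp; the last joint's range is limited). The gripper opens to 85 mm and grips with 20 to 120 N. Pads are 22 mm wide; open, the fingers measure 114 mm over their backs; the gripper's body (76 mm by 85 mm) begins 54 mm behind the grasp point. The pads swing forward as they close: fully open they stand 13 mm farther back than shut.
Start: joints at [-1.386, 0.351, 1.652, -0, 1.139, -0.085], TCP at [0.147, -0.53, 0.231] pointing down, gripper open.
Joint ranges: [-2.75, 2.75], [-0.79, 2.1], [0.01, 2.65], [-1.57, 4.71], [0.07, 3.14], [-2.87, 2.87]. Speed limits (rad/s): [2.22, 2.22, 2.79, 3.14, 3.14, 3.14].

### API

Orientations are given as a 3x3 rotation matrix whose columns are the frame's x, y, z axes.
In Python, from bench import manip gives the robot as it stands. Calls block until the motion is done:
- manip.move_ptp(position, orientation): joint-space move of the TCP to a pose.
- manip.move_l(position, attitude=None, max_speed=0.15): straight line of the TCP; attitude=None keeps the orientation; max_speed is the mean speed in m/s.
- manip.move_j(angles): joint-space move.
- manip.set_gripper(opening, effort=None): opening from 0.0 (shut) to 1.0 (fully open); effort is the grip in N (None keeps the last); returns when the fingers have stopped.
- manip.dwell(seconds).
- manip.inverse_kinematics(position, orientation): joint angles nearest the present ones, or None.
- manip.grab_frame(name): name is "scene" or "top"; returns (picture, depth): 400x640x3 uint8, red, green, blue; 400x640 float32, m along the optical axis (not along the pixel's ray), 0 where there is no reading.
- manip.get_calibration(name): a dict with "camera_matrix" (3x3 intrinsics, pixels), "R" (3x3) and "t" (3): a world point X has camera coordinates R X + t. Camera axes: x right, y down, z forward; pixel columns grow to the right and rows downward; lengths in m; the calibration is good to about 2 mm. A picture is of the moment at which its call begins. get_calibration takes no time and is no camera call.
A pose or a line that the arm cannot do raises manip.Unreachable and nothing moves.
- manip.sign_off(): hands the job in, once; it reports no verdict.
Trained networks look in the newest picture that a camera, given by its name, has taken for a name from the list of things; names that differ only in an ending like _2 or _b are one class to them, and where a whole thing is asked for, a point or a joint stands for the part that bears it (a point fixed in the world has none). Each returns a list of dicts, best first, with "confidence" (0 to 1); they miss things now and then, are a little off and sometimes report something else, mostly with a low value. They report only what shows in the picture. A call takes as long as a camera call.
- manip.look_for(camera, name): "at" ([x, y, z] in m, in world coordinates, good to about 4 mm: the middle of the surface that is visible of it).
Readings, each from a call of its own:
- manip.current_time(): time.
- manip.current_qpos(): joint angles.
- manip.current_joint_vel(): joint speeds.
- manip.current_joint_torque(): joint torques, N m.
- manip.current_ee_pos(): TCP position.
- manip.current_tcp_rot(): TCP orientation.
- manip.current_force(): force on the tool from outside, world axes, zero at the start.
- manip.current_ft_torque(): the same for the moment, N m.
- manip.current_grip_width(): opening from 0.0 (shut) to 1.0 (fully open).
Only numpy, scipy, OpenCV 4.12 (cv2) and the standard library are available. Lean on these libraries where they do the work, as an engineer would, in place of code of your own. Each camera call takes 0.05 s, during which the arm holds its last target. There are 200 camera calls.

### The job

The bronze cover of a check valve is clamped upside down in the vise with its two hinge lugs standing up. Pick up the clapper that belongs to it, the larger of the two on the bench, and ease its knuckle between the lugs without forcing it, arm and disc sticking out level on the knob side of the vise, so that the knuckle's hole lines up with the holes in both lugs and I can push the hinge pin through. Finish while still holding it steady there in the gripper, not leaning on the cover or the vise, and leave the other parts on the bench alone.

Things in the scene. Friction and masses are not known exactly. Their poses are not given: they have to be found in the camera images.
- clapper: Larger bronze clapper, 0.45 kg, lying on its rubber facing. Origin: underside centre of its 76 mm disc; z up, x along the arm to the knuckle, y along the knuckle's hole. Disc back 12 mm up, hub 30 mm wide to 16 mm; arm: bar 18 mm wide, 16 to 40 mm up, x -24 to 55 mm, to be gripped across its width; nut (under 18 mm wide) on it at x 0, to 51 mm. Mass centre at x about 15 mm.
- knuckle (a point): Centre of the larger clapper's knuckle hole, at x 66 mm and 28 mm above the disc's underside; axes as the clapper's, hole along y. Knuckle 26 mm in diameter, 24 mm wide (y), hole 12 mm right through.
- lugs (a point): Midpoint between the cover's two lugs, on the line of their 12 mm holes, 168 mm above the bench. y along the holes, z up, -x towards the vise's knob: arm and disc go on that side, so the clapper's x ends up along this x. Slot between the lugs 30 mm wide (y), open above and to both x sides; lugs 12 mm thick, eyes 26 mm across.
- vise: Small green vise, fixed, the bronze cover in its jaws. Origin: on the bench under the cover's axis; x from knurled knob to fixed jaw, z up. Knob end x -164 mm, back end x 110 mm; jaws 76 mm wide, tops 110 mm high. Cover flange 92 mm across, top 124 mm high; collar 83 mm across, top 138 mm; lug holes at x -26 mm, 168 mm high; lug tops 181 mm.
- small_clapper: The smaller clapper, same shape at 0.74 times the size (disc 56 mm across, 38 mm high), which does not belong to this cover. Leave it alone. Origin: centre of the underside of its disc.
- regulator: Blue polymer pressure regulator standing on the bench, 62 mm across, 104 mm high. Leave it alone. Origin: centre of its underside.
- union: Steel pipe union standing on the bench, 72 mm across corners, 58 mm high. Leave it alone. Origin: centre of its underside.
- pin: Steel hinge pin, 10 mm across and 64 mm long, with a tapered nose, lying in a shallow steel tray (100 x 60 x 18 mm) beside the vise. It is pushed in afterwards by a person; leave it alone. Origin: at the underside of its middle, x along the pin.

How it is judged:
By the outcome, as a careful person would: the job done as asked, in the order asked, and still so for the second after the job is handed in, while the arm keeps its last pose, push and grip.
It also fails if it takes over 42 s, if anything falls off the work surface, if the arm or the gripper's body presses on something with over 40 N, if the wrist force passes 120 N, or if a joint passes its speed limit or range.

## Working session

There is one attempt and no reset: what is moved stays moved. The work goes in short steps, each a Python script; the robot and the scene stay as the last script left them, time stands still between calls to the robot, and variables do not carry over. Pictures are saved under pics/ and viewed, about 8 in all and at most 12, crops included, and the job is handed in when it is done.

```bash
ls; mkdir -p pics
python3 - <<'E'
from bench import manip
import cv2, numpy as np
for c in ("scene","top"):
    p,d=manip.grab_frame(c); cv2.imwrite(f"pics/{c}0.png",p[:,:,::-1]); np.savez(f"{c}0.npz",p=p,d=d,**manip.get_calibration(c))
    for n in ("clapper","knuckle","lugs","vise","small_clapper","regulator","union","pin"):
        print(c,n,[(np.round(r["at"],3).tolist(),round(r["confidence"],2)) for r in manip.look_for(c,n)][:3])
    k=manip.get_calibration(c); print(k, -k["R"].T@k["t"])
print(manip.current_time(),manip.current_tcp_rot())
E
```

```text
pics
scene clapper [([0.749, -0.23, 0.053], 0.71), ([0.486, -0.306, 0.014], 0.63), ([0.597, 0.415, 0.012], 0.42)]
scene knuckle [([0.484, -0.308, 0.018], 0.58)]
scene lugs [([0.651, 0.129, 0.097], 0.89)]
scene vise [([0.648, 0.124, 0.094], 0.69)]
scene small_clapper [([0.478, -0.096, 0.024], 0.81)]
scene regulator [([0.751, -0.234, 0.055], 0.7), ([0.598, 0.414, 0.013], 0.31)]
scene union [([0.722, -0.041, 0.049], 0.66)]
scene pin []
{'camera_matrix': array([[467.32621182,   0.        , 319.17316567],
       [  0.        , 467.32621182, 199.9272008 ],
       [  0.        ,   0.        ,   1.        ]]), 'R': array([[-0.7270808 ,  0.68615919, -0.02321786],
       [ 0.4482887 ,  0.44886713, -0.77301717],
       [-0.5199911 , -0.57245425, -0.63396008]]), 't': array([ 0.40341804, -0.19763729,  1.55653517])} [1.19130052 0.70294906 0.84337065]
top clapper [([0.482, -0.313, 0.009], 0.73)]
top knuckle [([0.482, -0.318, 0.009], 0.71)]
top lugs [([0.62, 0.1, 0.109], 0.58)]
top vise [([0.618, 0.095, 0.112], 0.92), ([0.484, -0.316, 0.01], 0.44)]
top small_clapper [([0.468, -0.09, 0.006], 0.88), ([0.737, -0.244, 0.071], 0.47)]
top regulator [([0.734, -0.242, 0.071], 0.95)]
top union [([0.712, -0.053, 0.046], 0.59), ([0.734, -0.24, 0.07], 0.42)]
top pin [([0.593, 0.417, 0.013], 0.41), ([0.484, -0.311, 0.009], 0.24)]
{'camera_matrix': array([[394.63047812,   0.        , 321.69459544],
       [  0.        , 394.63047812, 197.60524777],
       [  0.        ,   0.        ,   1.        ]]), 'R': array([[ 0.02548103, -0.99958109, -0.0137244 ],
       [-0.99513114, -0.02405528, -0.09557907],
       [ 0.09520889,  0.01609303, -0.99532722]]), 't': array([0.02529146, 0.62042748, 1.20865656])} [0.50168741 0.02075448 1.26265577]
0.9 [[ 2.08237440e-05  2.66498699e-01 -9.63835278e-01]
 [-1.06747577e-05 -9.63835278e-01 -2.66498699e-01]
 [-1.00000000e+00  1.58382087e-05 -1.72258500e-05]]
```

View pics/scene0.png

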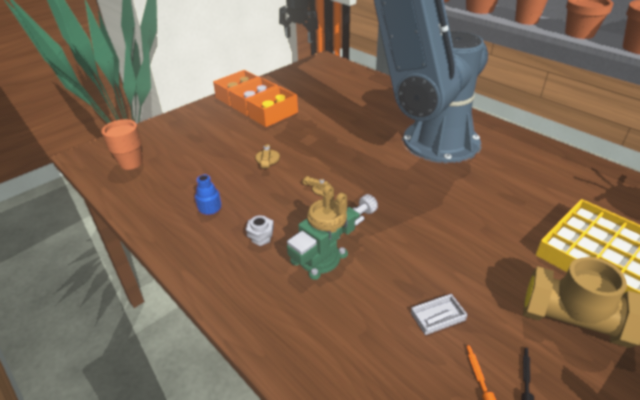

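View pics/top0.png

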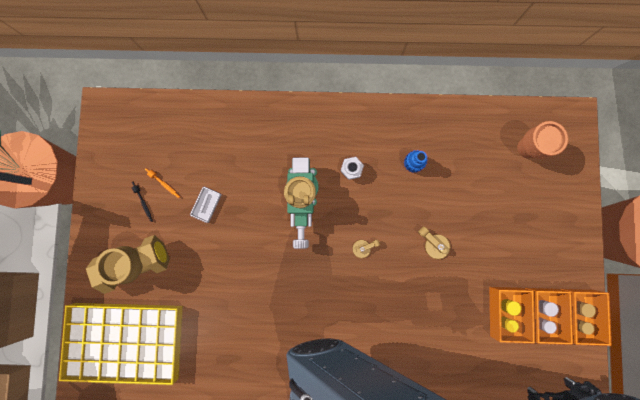

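The top view shows the vise at about (301,195) with its knob at (300,244), towards the robot. The large clapper's disc is at (437,245) with the knuckle at about (422,231), and the small clapper is at (363,248). Next I'll fit the known geometry to the depth data from each camera.

```bash
cat > fit.py <<'E'
import numpy as np, cv2
from scipy.optimize import least_squares
from scipy.spatial.transform import Rotation as Rn
def cloud(p,d,cal):
    v,u=np.nonzero(d>0); z=d[v,u]; K=cal["camera_matrix"]
    c=np.c_[(u-K[0,2])/K[0,0]*z,(v-K[1,2])/K[1,1]*z,z]
    return (c-cal["t"])@cal["R"], p[v,u], np.c_[u,v]
def cyl(q,c,ax,r,h):
    q=q-np.array(c); o=[i for i in range(3) if i!=ax]
    a=np.hypot(q[:,o[0]],q[:,o[1]])-r; b=abs(q[:,ax])-h
    return np.minimum(np.maximum(a,b),0)+np.hypot(np.maximum(a,0),np.maximum(b,0))
def box(q,lo,hi):
    lo,hi=np.array(lo),np.array(hi); g=abs(q-(lo+hi)/2)-(hi-lo)/2
    return np.minimum(g.max(1),0)+np.linalg.norm(np.maximum(g,0),axis=1)
def clapper(q):  # mm
    return np.min([cyl(q,(0,0,6),2,38,6),cyl(q,(0,0,14),2,15,2),box(q,(-24,-9,16),(55,9,40)),
      cyl(q,(0,0,45),2,8.5,6),cyl(q,(66,0,28),1,13,12)],0)
def cover(q):
    L=[cyl(q,(0,0,117),2,46,7),cyl(q,(0,0,131),2,41.5,7)]
    for s in (-1,1):
        L+=[cyl(q,(-26,s*21,168),1,13,6),box(q,(-39,min(s*15,s*27),138),(-13,max(s*15,s*27),168))]
    return np.min(L,0)
def fit(P,sdf,x0,z0=None,gate=12,tilt=False):
    """P world mm; x0 = x,y,yaw[,z,rx,ry]; gated refits"""
    x=np.array(x0,float)
    def loc(x):
        t=np.array([x[0],x[1],x[3] if len(x)>3 else 0.])
        R=Rn.from_euler("z",x[2]).as_matrix()
        if len(x)>4: R=R@Rn.from_euler("xy",x[4:6]).as_matrix()
        return (P0-t)@R
    for g in (gate,gate,gate*.6,gate*.4,gate*.4):
        P0=P; m=abs(sdf(loc(x)))<g; P0=P[m]
        x=least_squares(lambda y:sdf(loc(y)),x,loss="soft_l1",f_scale=1.,x_scale=[1,1,.02,1,.02,.02][:len(x)]).x
    r=sdf(loc(x)); return x,len(P0),np.median(abs(r)),np.median(r)
E
cat > a.py <<'E'
from fit import *
big=[]
for c in ("scene","top"):
    f=np.load(c+"0.npz"); P,C,U=cloud(f["p"],f["d"],f); P=P*1000
    b=P[(P[:,2]<30)&(abs(P[:,0]-600)<40)&(abs(P[:,1]-250)<40)]; print(c,"bench z",np.median(b[:,2]),b[:,2].std())
    m=(abs(P[:,0]-480)<90)&(abs(P[:,1]+312)<90)&(P[:,2]>7)&(P[:,2]<60)
    for y0 in (.8,):
      print("clapper",m.sum(),fit(P[m],clapper,(482,-313,y0)))
      print("clapper z",fit(P[m],clapper,(482,-313,y0,0)))
    m=(abs(P[:,0]-620)<110)&(abs(P[:,1]-100)<90)&(P[:,2]>118)&(P[:,2]<190)
    for x0 in ((620,95,0.),(650,110,0.)):
      print("cover",m.sum(),fit(P[m],cover,x0)); print("cover z",fit(P[m],cover,(*x0,0)))
    k=(P[:,0]<540)&(P[:,0]>440)&(abs(P[:,1]-80)<80)&(P[:,2]>40)&(P[:,2]<150)
    print("knob",k.sum(),P[k].min(0),P[k].max(0),np.median(P[k],0))
    for n,(x,y),zz in (("v",(620,100),180),("c",(482,-313),30)):
        K=f["camera_matrix"]; w=f["R"]@[x/1e3,y/1e3,zz/1e3]+f["t"]; u,v=(K@w)[:2]/w[2]; u,v=int(u),int(v)
        s=60 if n=="v" else 35; big.append(cv2.resize(f["p"][v-s:v+s,u-s:u+s,::-1],(390,290) and (300,300),interpolation=cv2.INTER_CUBIC))
cv2.imwrite("pics/crops0.png",np.vstack([np.hstack(big[:2]),np.hstack(big[2:])]))
E
python3 a.py
```

```text
scene bench z 1.1911794160348583 1.5819270327847
clapper 346 (array([ 473.50400654, -325.40668286,    0.80837561]), 329, np.float64(1.1703274547183966), np.float64(0.7968903480348573))
clapper z (array([ 473.61009854, -325.51247782,    0.81337348,    1.61804599]), 338, np.float64(0.985827331775079), np.float64(-0.22746197084114783))
cover 1211 (array([6.23710848e+02, 1.03905153e+02, 2.75730449e-02]), 1169, np.float64(1.0239009221231683), np.float64(-0.23931267236619647))
cover z (array([6.23617216e+02, 1.03946809e+02, 2.93709936e-02, 1.19516595e+00]), 1162, np.float64(0.8889006274583053), np.float64(-0.4335588293151238))
cover 1211 (array([6.23710848e+02, 1.03905153e+02, 2.75730387e-02]), 1169, np.float64(1.02390080588604), np.float64(-0.2393126723662249))
cover z (array([6.23617216e+02, 1.03946809e+02, 2.93709934e-02, 1.19516595e+00]), 1162, np.float64(0.8889006248053732), np.float64(-0.4335588280468077))
knob 366 [458.30773827  75.29794494  48.10069472] [539.88366592 133.48319056  90.16595762] [486.26458621 108.2747902   75.03898172]
top bench z 0.2935254308908982 2.475838781430676
[... 309 characters left out ...]
(array([6.26697285e+02, 1.04676953e+02, 2.25472126e-02]), 749, np.float64(1.2160794726197395), np.float64(-0.687608994313992))
cover z (array([6.26714790e+02, 1.04942877e+02, 2.78292077e-02, 3.63666583e-01]), 754, np.float64(1.2042786166641122), np.float64(-0.7999312759473227))
cover 777 (array([6.26568669e+02, 1.04764637e+02, 2.40739752e-02]), 749, np.float64(1.2200492959686642), np.float64(-0.6780084769273031))
cover z (array([6.26632479e+02, 1.05029511e+02, 2.30292672e-02, 3.73652960e-01]), 754, np.float64(1.1943678461609837), np.float64(-0.7922673570194725))
knob 284 [465.00809469  73.34360308  63.6474383 ] [539.95131118 130.71827716  90.45730034] [496.65082611 100.60028649  76.90795716]
```

View pics/crops0.png

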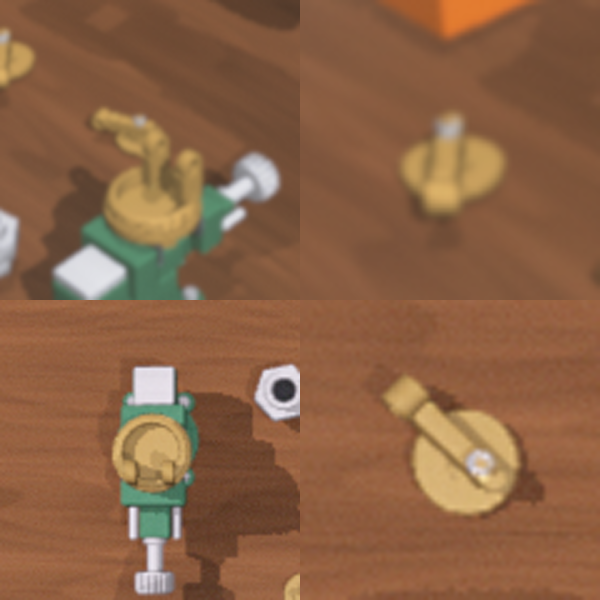

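```bash
cat > h.py <<'E'
from bench import manip
from fit import *
def rot(yaw): # tool down, tool y = -object y
    x=np.array([0,0,-1.]); y=np.array([np.sin(yaw),-np.cos(yaw),0]); return np.c_[x,y,np.cross(x,y)]
def off(p,yaw,dx): return np.array([p[0]+dx*np.cos(yaw),p[1]+dx*np.sin(yaw)])
def snap(tag):
    for c in ("scene","top"):
        p,d=manip.grab_frame(c); np.savez(f"{c}{tag}.npz",p=p,d=d,**manip.get_calibration(c))
def stat(m): print(m,"t",round(manip.current_time(),2),"F",np.round(manip.current_force(),1),"w",round(85*manip.current_grip_width(),1),"p",np.round(manip.current_ee_pos()*1e3,1) if hasattr(manip.current_ee_pos(),'shape') else manip.current_ee_pos())
E
python3 - <<'E'
from h import *
yaw=.815; g=off((.4755,-.3252),yaw,.026); R=rot(yaw)
manip.move_ptp([*g,.12],R); manip.set_gripper(.6,60); stat("above")
manip.move_l([*g,.015],max_speed=.08); stat("down")
manip.set_gripper(0.,60); stat("grip")
manip.move_l([*g,.20],max_speed=.12); stat("up")
v=(.6252,.1044); yv=.026; pre=off(v,yv,-.066-.06)
manip.move_ptp([*pre,.157],rot(yv)); manip.dwell(.3); stat("pre"); snap(1)
E
```

```text
above t 2.91 F [ 0.1 -0.4  1.3] w 51.1 p [ 493.2 -306.5  120. ]
down t 4.37 F [ 0.5 -0.2  0.3] w 50.8 p [ 493.6 -306.5   15.5]
grip t 4.77 F [ 0.4 -0.3  5.8] w 17.2 p [ 493.7 -306.5   15.5]
up t 6.46 F [-0.3  0.5 -4.5] w 17.1 p [ 493.1 -306.1  199.3]
pre t 8.28 F [ 0.3  0.4 -3.9] w 16.7 p [499.4 100.8 157. ]
```

```bash
cat > b.py <<'E'
from fit import *
import sys
tag=sys.argv[1]; T=np.array(eval(sys.argv[2])) ; yv=.026  # expected clapper origin mm
big=[]
def bronze(C): C=C.astype(int); return (C[:,0]-C[:,2]>45)&(C[:,1]-C[:,2]>25)
for c in ("scene","top"):
    f=np.load(c+tag+".npz"); P,C,U=cloud(f["p"],f["d"],f); P=P*1000
    B=bronze(C); lx=(P[:,:2]-T[:2])@[np.cos(yv),np.sin(yv)]
    m=B&(abs(P[:,0]-T[0])<110)&(abs(P[:,1]-T[1])<60)&(P[:,2]>T[2]-15)&(P[:,2]<T[2]+65)
    near=m&(abs(clapper((P-T)@np.array([[np.cos(yv),-np.sin(yv),0],[np.sin(yv),np.cos(yv),0],[0,0,1]])))<10)
    if len(sys.argv)>3: near&=lx<78
    q=P[near]
    r3=fit(q,clapper,(T[0],T[1],yv,T[2]),gate=9); r6=fit(q,clapper,(*T[:2],yv,T[2],0,0),gate=9)
    m2=(abs(P[:,0]-625)<70)&(abs(P[:,1]-104)<60)&(P[:,2]>118)&(P[:,2]<190)&B&~near
    rc=fit(P[m2],cover,(625,104,.026,0))
    for n,r in (("clap",r3),("clap6",r6),("cover",rc)): print(c,n,np.round(r[0],3),r[1],np.round(r[2:],2))
    for r in (r3,r6):
        x=r[0]; R=Rn.from_euler("z",x[2]).as_matrix()
        if len(x)>4: R=R@Rn.from_euler("xy",x[4:]).as_matrix()
        kn=np.array([x[0],x[1],x[3]])+R@[66,0,28]; z=rc[0]; Rc=Rn.from_euler("z",z[2]).as_matrix()
        print("   knuckle-lugs in cover frame",np.round(Rc.T@(kn-np.array([z[0],z[1],z[3]])-Rc@[-26,0,168]),2),"yaw",round(x[2]-z[2],3))
    K=f["camera_matrix"]; w=f["R"]@[.57,.1,.16]+f["t"]; u,v=(K@w)[:2]/w[2]; u,v=int(u),int(v); s=45
    big.append(cv2.resize(f["p"][v-s:v+s,u-s:u+s,::-1],(400,400),interpolation=cv2.INTER_CUBIC))
cv2.imwrite(f"pics/crop{tag}.png",np.hstack(big))
E
python3 b.py 1 "(473.4,100.1,142)"
```

```text
scene clap [4.71462e+02 1.00602e+02 2.30000e-02 1.42877e+02] 440 [ 0.75 -0.05]
scene clap6 [ 4.71469e+02  1.00646e+02  2.30000e-02  1.42814e+02  2.00000e-03
 -2.00000e-03] 440 [ 0.75 -0.04]
scene cover [6.23700e+02 1.04023e+02 3.00000e-02 1.20900e+00] 1165 [ 0.93 -0.42]
   knuckle-lugs in cover frame [-60.27   0.68   1.67] yaw -0.007
   knuckle-lugs in cover frame [-60.33   0.68   1.75] yaw -0.007
top clap [475.693 101.936 167.381 142.624] 37 [0.81 0.13]
top clap6 [ 4.76374e+02  1.02410e+02 -4.54000e-01  1.59870e+02  2.39000e-01
 -4.43000e-01] 37 [0.89 0.05]
top cover [6.26343e+02 1.05269e+02 3.50000e-02 3.27000e-01] 739 [ 1.2  -0.86]
   knuckle-lugs in cover frame [-168.63  -47.33    2.3 ] yaw 167.346
   knuckle-lugs in cover frame [-84.77 -26.02  44.44] yaw -0.489
```

View pics/crop1.png

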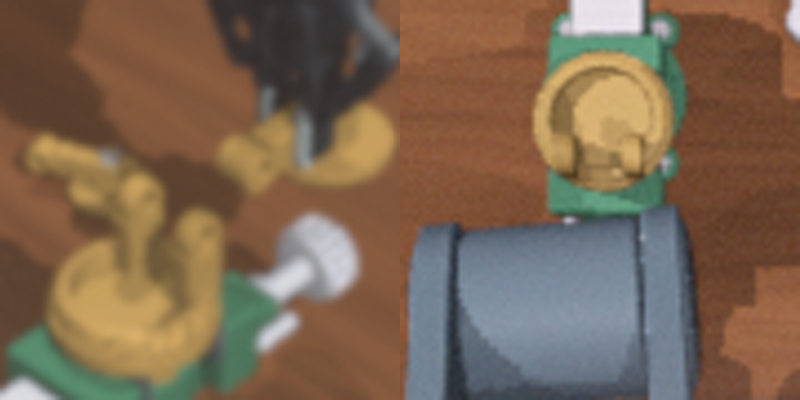

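The scene camera gives a clean fit: the knuckle is 60 mm short of the lugs, about 0.7 mm off in y and 1.7 mm high, with tilt under 0.2°. The arm blocks the top view. I'll cross-check using only the lugs and only the knuckle, so bias from the cover model cancels out.

```bash
cat > lug.py <<'E'
from fit import *
from b_util import bronze
def lugs(q):
    return np.min([np.minimum(cyl(q,(0,s*21,0),1,13,6),box(q,(-13,min(s*15,s*27),-30),(13,max(s*15,s*27),0))) for s in (-1,1)],0)
for tag in ("0","1"):
  for c in ("scene","top"):
    f=np.load(c+tag+".npz"); P,C,U=cloud(f["p"],f["d"],f); P=P*1000
    for zlo in (148,158):
      m=bronze(C)&(abs(P[:,0]-598)<35)&(abs(P[:,1]-104)<45)&(P[:,2]>zlo)&(P[:,2]<190)
      r=fit(P[m],lugs,(598,104,.026,168),gate=8)
      r2=fit(P[m],lugs,(598,104,.026,168),gate=5)
      print(tag,c,zlo,np.round(r[0],3),r[1],np.round(r[2:],2),np.round(r2[0],3))
f=np.load("scene1.npz"); P,C,U=cloud(f["p"],f["d"],f); P=P*1000
m=bronze(C)&(P[:,0]>526)&(P[:,0]<556)&(abs(P[:,1]-102)<25)&(P[:,2]>150)&(P[:,2]<192)
kn=lambda q:np.minimum(cyl(q,(0,0,0),1,13,12),box(q,(-40,-9,-12),(-11,9,12)))
r=fit(P[m],kn,(538,102,.026,170),gate=8); print("knuckle",np.round(r[0],3),r[1],np.round(r[2:],2))
E
echo 'def bronze(C):
    C=C.astype(int); return (C[:,0]-C[:,2]>45)&(C[:,1]-C[:,2]>25)' > b_util.py
python3 lug.py
```

```text
0 scene 148 [5.97993e+02 1.03413e+02 3.80000e-02 1.69345e+02] 260 [ 0.74 -0.07] [5.97994e+02 1.03431e+02 3.80000e-02 1.69461e+02]
0 scene 158 [5.97872e+02 1.03099e+02 4.00000e-02 1.69459e+02] 200 [ 0.87 -0.11] [5.98035e+02 1.03324e+02 3.80000e-02 1.69475e+02]
0 top 148 [6.00740e+02 1.04295e+02 1.90000e-02 1.69221e+02] 92 [ 0.73 -0.01] [6.00701e+02 1.04528e+02 2.50000e-02 1.69581e+02]
0 top 158 [6.00580e+02 1.04705e+02 1.30000e-02 1.69163e+02] 79 [ 0.93 -0.23] [6.00545e+02 1.04963e+02 1.90000e-02 1.69512e+02]
1 scene 148 [5.98467e+02 1.03332e+02 4.10000e-02 1.69533e+02] 273 [ 0.8  -0.12] [5.98403e+02 1.03394e+02 4.10000e-02 1.69535e+02]
1 scene 158 [5.98509e+02 1.03345e+02 4.10000e-02 1.69537e+02] 197 [ 0.82 -0.15] [5.98543e+02 1.03456e+02 3.90000e-02 1.69492e+02]
1 top 148 [6.00359e+02 1.04425e+02 3.50000e-02 1.67747e+02] 91 [0.5 0. ] [6.00341e+02 1.04480e+02 3.20000e-02 1.67887e+02]
1 top 158 [6.00324e+02 1.04941e+02 3.40000e-02 1.67823e+02] 78 [ 0.8  -0.09] [6.00347e+02 1.05136e+02 3.10000e-02 1.68013e+02]
knuckle [5.37549e+02 1.02281e+02 5.30000e-02 1.70631e+02] 131 [ 0.79 -0.11]
```

```bash
python3 - <<'E'
from h import *
y=.030; e=np.array([np.cos(y),np.sin(y)])
fin=np.array([.4994,.1008])+np.array([.0606,.00095])
for s,sp in ((.032,.1),):
    manip.move_l([*(fin-s*e),.1554],rot(y),max_speed=sp)
manip.dwell(.4); stat("-32"); snap(2)
print(np.round(manip.current_tcp_rot(),4).tolist(), fin)
E
python3 b.py 2 "(502,102,140.4)" 1 | grep -A1 -E "scene|knuck" | head -7
sed -i 's/("0","1")/("2",)/; s/f=np.load("scene1.npz")/f=np.load("scene2.npz")/; s/P\[:,0\]>526)&(P\[:,0\]<556/P[:,0]>555)\&(P[:,0]<584/; s/(538,102,.026,170)/(566,103,.03,169)/' lug.py; python3 lug.py | grep -v top
```

```text
-32 t 9.22 F [-0.2  0.3 -4.1] w 17.1 p [527.9 100.8 155.5]
[[0.0, 0.03, -0.9995], [0.0, -0.9995, -0.03], [-1.0, -0.0, -0.0]] [0.56    0.10175]
scene clap [4.99686e+02 1.00853e+02 2.70000e-02 1.41157e+02] 441 [ 0.86 -0.09]
scene clap6 [4.99773e+02 1.00903e+02 2.80000e-02 1.41063e+02 5.00000e-03 0.00000e+00] 441 [ 0.88 -0.08]
scene cover [6.23674e+02 1.04073e+02 2.70000e-02 1.10200e+00] 1170 [ 0.91 -0.38]
   knuckle-lugs in cover frame [-32.03   0.1    0.05] yaw 0.0
   knuckle-lugs in cover frame [-31.94   0.08  -0.04] yaw 0.001
top clap [ 5.05018e+02  1.01645e+02 -7.70000e-02  1.40677e+02] 93 [ 1.15 -0.18]
--
2 scene 148 [5.97941e+02 1.03448e+02 3.40000e-02 1.69226e+02] 266 [ 0.78 -0.05] [5.97943e+02 1.03477e+02 2.80000e-02 1.69214e+02]
2 scene 158 [5.97848e+02 1.03252e+02 3.20000e-02 1.69252e+02] 199 [ 0.81 -0.06] [5.97779e+02 1.03343e+02 2.60000e-02 1.69202e+02]
knuckle [5.66311e+02 1.02469e+02 3.80000e-02 1.68934e+02] 125 [ 0.83 -0.02]
```

Relative offset is now (-32.0, 0.1, 0.0) mm with no yaw error, and the lug-only fit agrees. Easing it in with force checks.

```bash
python3 - <<'E'
from h import *
y=.030; e=np.array([np.cos(y),np.sin(y)]); fin=np.array([.5600,.10175]); R=rot(y)
f0=np.array(manip.current_force())
for s in (.024,.016,.008,.0):
    manip.move_l([*(fin-s*e),.1554],R,max_speed=.03)
    d=np.array(manip.current_force())-f0; print(s,np.round(d,2))
    if np.linalg.norm(d)>3: print("STOP"); break
manip.dwell(.5); stat("end"); print(np.array(manip.current_force())-f0, manip.current_ft_torque()); snap(3)
E
python3 b.py 3 "(532,102.7,140.4)" 1 | head -5
```

```text
0.024 [ 0.43 -0.47 -0.02]
0.016 [ 0.88 -0.48  0.24]
0.008 [-0.11 -1.63  0.77]
0.0 [-0.38 -0.74  0.43]
end t 11.48 F [-0.7 -0.2 -4.4] w 16.8 p [560.  101.7 155.4]
[-0.39060024 -0.90900182 -0.02940755] [ 0.03285115 -0.04462901 -0.0072705 ]
scene clap [5.31562e+02 1.01461e+02 1.30000e-02 1.41118e+02] 434 [0.98 0.08]
scene clap6 [ 5.31575e+02  1.01499e+02  1.40000e-02  1.41025e+02  2.00000e-03
 -3.00000e-03] 434 [0.94 0.1 ]
scene cover [6.23764e+02 1.04036e+02 2.30000e-02 1.24200e+00] 1033 [ 0.86 -0.5 ]
   knuckle-lugs in cover frame [-0.24 -1.12 -0.12] yaw -0.01
```

View pics/crop3.png

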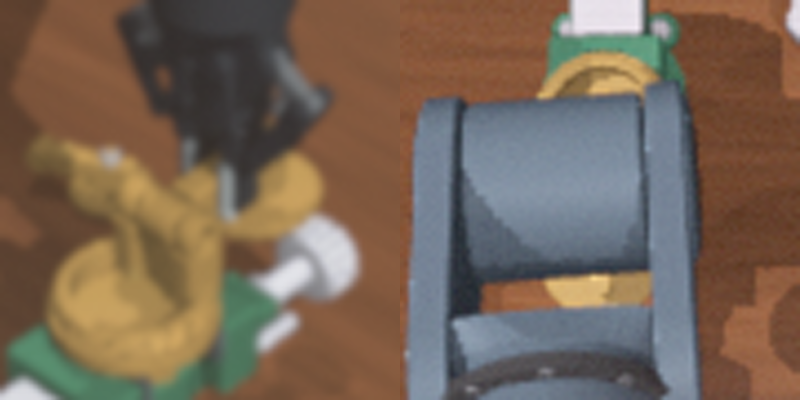

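The knuckle is seated between the lugs with x and z residuals within 0.3 mm. The -1.1 mm in y and -0.01 yaw may come from lug points leaking into the fit. To check, I'll fit only the disc and arm, the same subset in both frames, and average the force readings.

```bash
cat > c.py <<'E'
from fit import *; from b_util import bronze
def rel(tag,T):
    f=np.load("scene%s.npz"%tag); P,C,U=cloud(f["p"],f["d"],f); P=P*1000; y=.03
    q=(P-np.array(T))@Rn.from_euler("z",y).as_matrix(); m=bronze(C)&(abs(clapper(q))<8)&(q[:,0]<46)
    r=fit(P[m],clapper,(T[0],T[1],y,T[2]),gate=7)[0]; r6=fit(P[m],clapper,(T[0],T[1],y,T[2],0,0),gate=7)[0]
    print(tag,m.sum(),np.round(r,3),np.round(r6,3), "knuckle",np.round(r[:2]+66*np.array([np.cos(r[2]),np.sin(r[2])]),2))
if __name__=="__main__":
    rel("1",(471.4,100.6,142.8)); rel("2",(499.7,100.9,141.1)); rel("3",(531.7,101.8,141.1))
E
python3 c.py
python3 - <<'E'
from h import *
F=[]
for i in range(20): F.append(manip.current_force()); manip.dwell(.03)
print(np.mean(F,0),np.std(F,0))
E
```

```text
1 280 [4.71589e+02 1.00607e+02 1.50000e-02 1.42871e+02] [ 4.71636e+02  1.00576e+02  1.50000e-02  1.42897e+02 -2.00000e-03
 -4.00000e-03] knuckle [537.58 101.6 ]
2 285 [5.00003e+02 1.00845e+02 3.60000e-02 1.41199e+02] [4.99919e+02 1.01102e+02 3.90000e-02 1.40908e+02 1.60000e-02 2.00000e-03] knuckle [565.96 103.25]
3 292 [5.32182e+02 1.01246e+02 2.90000e-02 1.41187e+02] [ 5.32215e+02  1.01181e+02  2.80000e-02  1.41256e+02 -4.00000e-03
 -2.00000e-03] knuckle [598.15 103.19]
[-0.06403621 -0.28704782 -3.95402486] [0.62745025 0.45696663 0.57146519]
```

Run:
```python
from h import *
stat("final"); print(np.abs(manip.current_joint_vel()).max()); manip.sign_off()
```

```text
final t 12.25 F [ 0.2  0.3 -4.7] w 17.0 p [560.  101.8 155.4]
0.0012453668474555347
the job is handed in; nothing more can be done
```

The larger clapper is held level with its knuckle between the two lugs, arm and disc on the knob side. The job is handed in at 12.3 s of the 42 s allowed. I gripped the arm across its width at 60 N, swung it over, and eased the knuckle in from the knob side. The other parts were not touched.

**Last checks**
- **Hole alignment:** the knuckle hole lines up with the lug holes within about 0.5 mm in x and 0.2 mm in z. Tilt is under 0.3°.
- **Contact:** the averaged force at the end was only the clapper's weight, (-0.1, -0.3, -4.0) N. Readings on the way in stayed within about 1.7 N of the start.
- **Grip:** steady at about 17 mm, with the arm at rest.

**Where the checks disagreed**
- **Sideways centring:** the whole-clapper fit showed the knuckle 1.1 mm off centre along the pin with 0.01 rad of yaw. I think nearby lug points skewed it. The disc-and-arm fit gave about 0.2 mm and no yaw error. Both are inside the 3 mm clearance per side.
- **Single camera:** the robot arm blocked the top camera at the end, so the final fit rests on the scene camera alone. The two cameras differed by about 3 mm in absolute position at the start, but agreed within 0.5 mm on clapper-to-cover distance.
- **Not tested directly:** I did not probe the side clearances by touch, and the holes themselves are too small to see lined up in the picture.

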